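# Close the sample pots of the food-testing bench, each with its own lid

### The job

The four washed steel sample pots and their green lids are spread out on the mat. Close every pot with the lid that fits it, each lid level and fully home on its rim, leaving the pots standing where they are and the bottle and the tube tray alone.

Things in the scene. Friction and masses are not known exactly. Their poses are not given: they have to be found in the camera images.
- lid_small_grip (a point): Small round green plastic lid, flange 72 mm across, under 0.14 kg. Lies plug down: plug 12 mm deep, flange 4 mm thick (rests on the rim when home), on top a round stub 28 mm across, 32 mm tall, as grip. Point: on the axis, 22 mm above the flange top, 38 mm above the plug's foot; 26 mm above the pot's rim once home. z up. Plug: 1.5 mm play a side, plus 6 mm taper.
- lid_large_grip (a point): Large round green plastic lid, flange 108 mm across, under 0.14 kg. Lies plug down: plug 12 mm deep, flange 4 mm thick (rests on the rim when home), on top a round stub 28 mm across, 32 mm tall, as grip. Point: on the axis, 22 mm above the flange top, 38 mm above the plug's foot; 26 mm above the pot's rim once home. z up. Plug: 1.5 mm play a side, plus 6 mm taper.
- lid_square_grip (a point): Square green plastic lid, flange 84 x 84 mm, under 0.14 kg. Lies plug down: plug 12 mm deep, flange 4 mm thick (rests on the rim when home), on top a square stub 26 x 26 mm, 32 mm tall, as grip. Point: on the axis, 22 mm above the flange top, 38 mm above the plug's foot; 26 mm above the pot's rim once home. z up, x and y parallel to the sides. Plug: 1.5 mm play a side, plus 6 mm taper.
- lid_oblong_grip (a point): Oblong green plastic lid, flange 112 x 70 mm, under 0.14 kg. Lies plug down: plug 12 mm deep, flange 4 mm thick (rests on the rim when home), on top a bar 48 mm along x, 18 mm wide, 32 mm tall, as grip. Point: on the axis, 22 mm above the flange top, 38 mm above the plug's foot; 26 mm above the pot's rim once home. z up, x along the long side. Plug: 1.5 mm play a side, plus 6 mm taper.
- pot_small_rim (a point): Small round stainless-steel sample pot, 64 mm across outside, 58 mm inside, 48 mm tall, wall 3 mm. It stands open side up on the mat, loose, 330 g or so. This point is the centre of its mouth, level with the rim, 48 mm above its underside; z is up.
- pot_large_rim (a point): Large round stainless-steel sample pot, 100 mm across outside, 94 mm inside, 42 mm tall, wall 3 mm. It stands open side up on the mat, loose, 450 g or so. This point is the centre of its mouth, level with the rim, 42 mm above its underside; z is up.
- pot_square_rim (a point): Square stainless-steel sample pot, 76 x 76 mm outside with rounded corners, 70 mm inside, 45 mm tall, wall 3 mm. It stands open side up on the mat, loose, 370 g or so. This point is the centre of its mouth, level with the rim, 45 mm above its underside; z is up, x and y parallel to the sides.
- pot_oblong_rim (a point): Oblong stainless-steel sample pot, 104 x 62 mm outside with rounded corners, 98 x 56 mm inside, 38 mm tall, wall 3 mm. It stands open side up on the mat, loose, 380 g or so. This point is the centre of its mouth, level with the rim, 38 mm above its underside; z is up, x along the long side.
- rinse_bottle: Bystander: white plastic bottle, 64 mm across, 170 mm tall, standing on the bench to the robot's left of the mat. Origin at the centre of its underside.
- tube_tray: Bystander: shallow white tray 170 x 100 x 22 mm holding two capped sample tubes, on the bench to the robot's right of the mat. Origin at the centre of its underside; its long side is its x.
Mind the look-alikes: they are no part of the job. Leave any blue look-alike of the part that bears pot_small_rim alone.

How it is judged:
By the outcome, as a careful person would: the job done as asked, in the order asked, and still so for the second after the job is handed in, with the robot touching nothing.
It also fails if it takes over 115 s, if anything falls off the work surface, if the arm or the gripper's body presses on something with over 40 N, if the wrist force passes 120 N, or if a joint passes its speed limit or range.

### The arm

A 7-joint arm with a two-finger parallel gripper is mounted at the origin on the work surface. World frame = base frame: x ahead of the robot, y to its left, z up, the work surface at z = 0. Lengths are in m, angles in degrees, forces in N, time in s.
With the tool pointing down it reaches from about 0.425 to 0.875 m from the base axis. Payload 4.7 kg.
Tool frame: the origin (TCP) lies at the very end of the fingers, on their centre line; the grasp point (between the pads) lies 19 mm behind it (env.grasp_offset is the distance from the TCP to the grasp point, in m); z points along the fingers, y is the line along which they close (so a half turn about z gives the same grasp; the last joint's range is limited). The gripper opens to 87 mm and grips with 3 to 60 N. Pads are 19 mm wide; open, the fingers measure 117 mm over their backs; the gripper's body (75 mm by 190 mm) begins 51 mm behind the grasp point.
Start: joints at [-75.682, 18.392, -4.016, 83.108, 1.295, 78.541, -3.26], TCP at [0.152, 0.632, 0.223] pointing down, gripper open.
Joint ranges: [-163.93, 163.93], [-17.29, 119.83], [-79.2, 71.16], [3.27, 140.29], [-89.18, 269.18], [5.43, 117.66], [-154.24, 154.24]. Speed limits (degrees/s): [147.25, 147.25, 180, 180, 180, 180, 180].

### API

Orientations are given as [roll, pitch, yaw] about the fixed x, y, z axes, in that order (R = Rz(yaw) Ry(pitch) Rx(roll)).
In Python, from cell import env gives the robot as it stands. The module is installed in compiled form; this text tells all that it offers.
- The arm moves only by the tool drive_tool, never from a script. Its argument "moves" is one flat list of numbers, 5 for each row, row after row: the shift along the tool's x, y, z in units of 40 mm (1.0 is 40 mm), then the turn about the tool's z in units of 10 degrees (1.0 is 10 degrees), then the finger opening in mm, from 0 to 87. A call has 1 to 5 rows; each row is the pose to reach, as a shift and turn from the pose commanded when the call began, along the tool's axes at that moment; what a row does not reach only later rows make up. A row lasts 1/8 s, in which the tool goes at most 62.5 mm and 10.7 degrees, less where a joint would pass 70% of its speed; a pose out of reach is approached as far as the arm can. A call with a gripper value outside its range is refused whole. The fingers move at their own pace and stop on an object; "squeeze" is the grip in N (left out, the last holds). Time passes only in rows, so rows that repeat a pose let the fingers close. It gives the time, the measured TCP pose, the force, the opening and the grip force at its end, in the units of the state.
- env.get_obs(): the state, without advancing time (a new reading comes with each control period).
- env.read_camera(name): name is "side" or "top" or "wrist"; returns (picture, depth): 400x640x3 uint8, red, green, blue; 400x640 float32, m along the optical axis (not along the pixel's ray), 0 where there is no reading.
- env.camera_model(name): a dict with "K" (3x3 intrinsics, pixels), "k1" (the pictures are not rectified: a ray, as slopes to the right and down, at radius r is drawn at 1 + k1 r^2 times it, then the intrinsics apply), "rvec" (rotation vector, rad) and "tvec" (3), from world to camera coordinates, as OpenCV has them; the wrist camera has in their place "tool_from_camera" (4x4, takes a point from camera to tool coordinates, whose origin is the TCP and whose axes are the flange's). Camera axes: x right, y down, z forward; pixel columns grow to the right and rows downward; lengths in m; the calibration is good to about 2 mm. A picture is of the moment at which its call begins: read the wrist's pose just before it. camera_model takes no time and is no camera call.
- env.sign_off(): hands the job in; it is judged then, once.
The state is a dict: "time_s": time; "qpos": joint angles; "joint_velocities": joint speeds; "effort": joint torques, N m; "tool_pos": TCP position; "tool_rot": TCP orientation; "force": force on the tool from outside, world axes, zero at the start; "wrist_torque": the same for the moment, N m; "grip_width": finger opening in m; "grasp_force": force on a finger pad.
Only numpy, scipy, OpenCV 4.12 (cv2) and the standard library are available. Lean on these libraries where they do the work, as an engineer would, in place of code of your own. Each camera call takes 0.05 s, during which the arm holds its last target. There are 200 camera calls.

## Working session

There is one attempt and no reset: what is moved stays moved. The work goes in short steps, Python scripts to look and compute and a tool call to move; the robot and the scene stay as the last step left them, time stands still between calls to the robot, and variables do not carry over. Pictures are saved under pics/ and viewed, at most 14 in all, crops included, and the job is handed in when it is done.

Besides the shell and the picture viewer there is one more tool, called after "Emit:" by a JSON object that holds its "op" and its "data". drive_tool: Moves the arm, as the interface text tells. Its arguments: {"type":"object","properties":{"moves":{"type":"array","items":{"type":"number"}},"squeeze":{"type":"number"}},"required":["moves"]}

```bash
mkdir -p pics
cat > h.py <<'E'
import numpy as np, cv2
from scipy.spatial.transform import Rotation as R
from cell import env
def cam(name, obs=None):
    m=env.camera_model(name); K=np.array(m["K"]); k1=m["k1"]
    if "rvec" in m:
        Rw=cv2.Rodrigues(np.array(m["rvec"],float))[0].T; t=-Rw@np.array(m["tvec"]).ravel()
    else:
        T=np.eye(4); T[:3,:3]=R.from_euler('xyz',obs["tool_rot"],degrees=True).as_matrix(); T[:3,3]=obs["tool_pos"]
        T=T@np.array(m["tool_from_camera"]); Rw,t=T[:3,:3],T[:3,3]
    return K,k1,Rw,t
def ray(c,uv):
    K,k1,Rw,t=c
    p=cv2.undistortPoints(np.array(uv,float).reshape(-1,1,2),K,np.array([k1,0,0,0.]),None,None).reshape(-1,2)
    return np.c_[p,np.ones(len(p))]@Rw.T,t
def onz(c,uv,z):
    d,t=ray(c,uv); return t+d*((z-t[2])/d[:,2])[:,None]
def snap(name):
    o=env.get_obs(); im,d=env.read_camera(name); return o,im,d,cam(name,o)
E
python3 - <<'E'
from h import *
for n in("top","side","wrist"):
    o,im,d,c=snap(n); cv2.imwrite(f"pics/{n}0.png",im[...,::-1]); np.savez(f"{n}0.npz",im=im,d=d)
    print(n,c[3].round(3),c[2][:,2].round(2))
print(o)
E
```

```text
top [4.430e-01 1.000e-03 1.331e+00] [ 0.06  0.01 -1.  ]
side [-0.232 -1.454  1.04 ] [ 0.38  0.77 -0.51]
wrist [0.072 0.651 0.384] [ 0.29 -0.07 -0.95]
{'time_s': 0.1, 'qpos': array([-75.68219175,  18.43602889,  -4.01272779,  83.16699206,
         1.29587705,  78.54043288,  -3.25926349]), 'joint_velocities': array([ 0.12400907, -0.11128916,  0.09742585, -0.26247732,  0.03833858,
       -0.02294235,  0.00584565]), 'effort': array([ 3.13807022e-04, -4.92577064e+01, -4.05481188e-01, -3.13394380e+01,
       -6.41397550e-02,  3.97079706e-02,  7.19509717e-05]), 'tool_pos': array([0.1518188 , 0.63152287, 0.22156477]), 'tool_rot': array([-1.79901812e+02,  7.11523051e-03,  1.66490023e+02]), 'force': array([ 0.67824099, -0.47961795, -0.08179167]), 'wrist_torque': array([-0.01326898,  0.00067014,  0.07339384]), 'grasp_force': 0.0, 'grip_width': 0.08700634302048825}
```

View pics/top0.png

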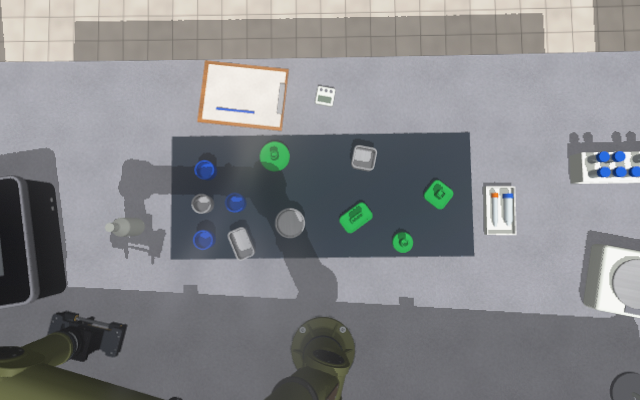

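View pics/side0.png

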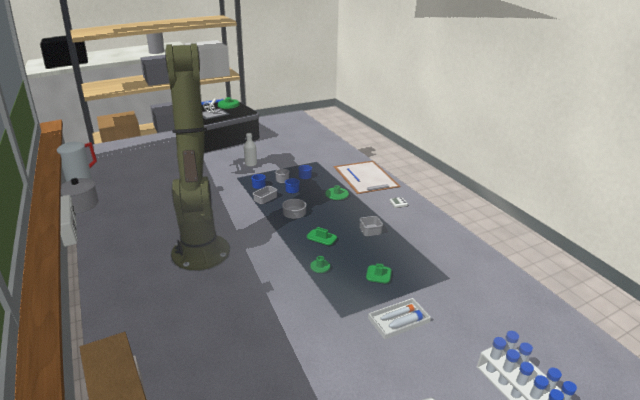

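The top view shows the lids: large round (274,156), oblong (356,217), square (438,194) and small round (403,242). The pots are square (364,157), large (290,222) and oblong (241,243). There are four small-pot candidates: blue at (204,170), (236,203) and (203,240), and bare steel at (202,204). Only (202,204) fits "stainless steel". I'll crop that area to confirm and take measurements.

Run:
```python
from h import *
z=np.load("top0.npz"); im,d=z["im"],z["d"]; c=cam("top")
cv2.imwrite("pics/crop1.png",cv2.resize(im[125:265,165:325,::-1],None,fx=5,fy=4.28,interpolation=cv2.INTER_CUBIC)[:600,:800])
print(c[0][0,0])
v,u=np.mgrid[0:400,0:640]; r,t=ray(c,np.c_[u.ravel(),v.ravel()]); P=(t+r*d.ravel()[:,None]).reshape(400,640,3)
print("mat z",np.median(P[235:250,290:370,2]),"bench",np.median(P[270:280,200:260,2]))
hsv=cv2.cvtColor(im,cv2.COLOR_RGB2HSV)
g=((hsv[...,0]>45)&(hsv[...,0]<80)&(hsv[...,1]>120)).astype(np.uint8)
s=((P[...,2]>.02)&(P[...,2]<.1)&(g==0)).astype(np.uint8)
box=np.zeros_like(g); box[130:262,165:475]=1
for nm,m,h in(("lid",g,.016),("pot",s,.045)):
    cs,_=cv2.findContours(m*box,cv2.RETR_EXTERNAL,cv2.CHAIN_APPROX_NONE)
    for q in cs:
        if cv2.contourArea(q)<80: continue
        w=onz(c,q.reshape(-1,2),h)[:,:2].astype(np.float32)
        (cx,cy),(a,b),an=cv2.minAreaRect(w*1000)
        M=cv2.moments(q); uv=np.array([M['m10'],M['m01']])/M['m00']
        print(nm,uv.round(),np.round([cx,cy,a,b,an],1),np.hypot(cx,cy).round(), im[int(uv[1]),int(uv[0])], hsv[q[:,0,1],q[:,0,0]].mean(0).round())
```

```text
369.8401790646253
mat z 0.0027502945066026907 bench 0.0013470612996798748
lid [402. 242.] [ 368.6 -283.1   70.4   70.1   89.3] 465.0 [ 54 170  86] [ 70. 152. 133.]
lid [356. 217.] [ 457.7 -121.2   71.9  113.8   35.1] 473.0 [ 49 163  82] [ 70. 152. 128.]
lid [438. 194.] [ 535.9 -415.2   85.7   86.5   50.7] 678.0 [ 46 143  73] [ 70. 157. 133.]
lid [275. 156.] [681.5 163.2 102.5 101.7  44.5] 701.0 [ 62 123  74] [ 67. 136. 149.]
pot [204. 240.] [3.875e+02 4.081e+02 6.580e+01 6.950e+01 2.000e-01] 563.0 [ 72  87 138] [113. 132. 149.]
pot [241. 244.] [371.4 278.9 106.9  67.4  21.9] 464.0 [183 183 186] [113.  10. 148.]
pot [202. 204.] [512.8 415.2  66.4  72.8  13.3] 660.0 [121 122 124] [111.  11. 117.]
pot [235. 203.] [514.6 300.4  67.2  66.3  44.6] 596.0 [ 55  76 133] [112. 134. 123.]
pot [205. 170.] [630.3 405.7  70.7  63.6  89.2] 750.0 [ 45  71 141] [112. 161. 131.]
pot [364. 158.] [ 664.3 -152.2   79.4   81.7   77.7] 681.0 [189 190 192] [109.   7. 150.]
```

View pics/crop1.png

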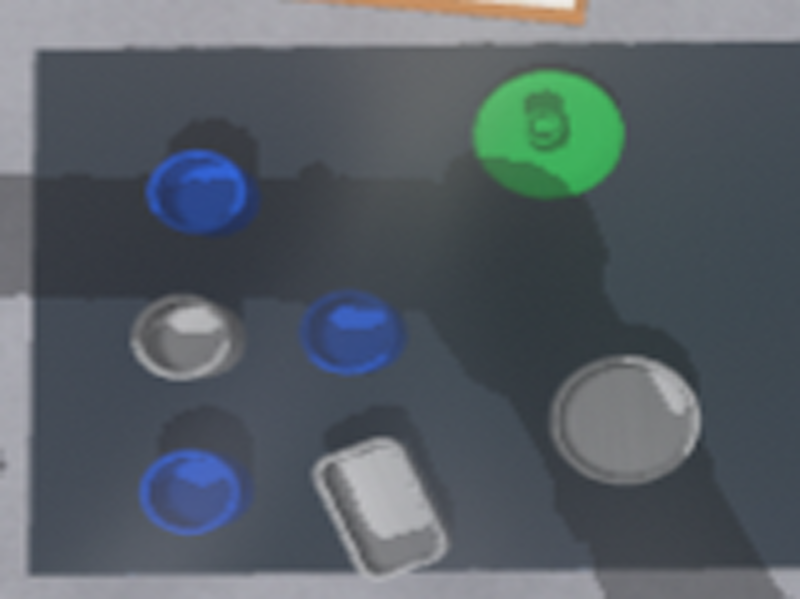

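The crop confirms it: bare steel at crop (187,338) is the real small pot, and the other three small pots are blue. Next is a wrist-camera scan.

```bash
cat > plan.py <<'E'
# python3 plan.py x y z(mm) yaw : distance to go in tool units from the measured pose
import sys; from h import *
o=env.get_obs(); t=np.array([float(a) for a in sys.argv[1:4]])/1000; yaw=float(sys.argv[4])
Rt=R.from_euler('xyz',o["tool_rot"],degrees=True).as_matrix()
dy=(o["tool_rot"][2]-yaw+180)%360-180
print("t",round(o["time_s"],2),"pos",(o["tool_pos"]*1000).round(1),"rot",o["tool_rot"].round(1),"q7",o["qpos"][6].round(0),"w",o["grip_width"].round(4),"F",o["force"].round(1))
s=(Rt.T@(t-o["tool_pos"]))/.04
print("shift",s.round(3),"turn",round(dy/10,2),"rows",np.ceil(max(np.linalg.norm(s)*40/62.5,abs(dy)/10.7)))
E
python3 plan.py 480 380 260 130; python3 -c "
from h import *
m=env.camera_model('wrist');print(m['K'],m['tool_from_camera']);print(onz(cam('top'),[[290,222]],.045), onz(cam('top'),[[112,228]],.17))"
```

```text
[[320.82856547   0.         319.79794324]
 [  0.         320.82856547 198.31868631]
 [  0.           0.           1.        ]] [[-5.97447511e-05 -9.54852189e-01 -2.97081292e-01  8.20253147e-02]
 [ 9.99999811e-01  1.24751708e-04 -6.02071505e-04  4.43729189e-04]
 [ 6.11950693e-04 -2.97081272e-01  9.54852001e-01 -1.62610456e-01]
 [ 0.00000000e+00  0.00000000e+00  0.00000000e+00  1.00000000e+00]]
[[0.44406371 0.10900662 0.045     ]] [[0.43279574 0.6577365  0.17      ]]Traceback (most recent call last):
  File "plan.py", line 6, in <module>
    print("t",round(o["time_s"],2),"pos",(o["tool_pos"]*1000).round(1),"rot",o["tool_rot"].round(1),"q7",o["qpos"][6].round(0),"w",o["grip_width"].round(4),"F",o["force"].round(1))
                                                                                                                                   ^^^^^^^^^^^^^^^^^^^^^
AttributeError: 'float' object has no attribute 'round'
```

```bash
sed -i 's/o\["grip_width"\].round(4)/round(o["grip_width"],4)/' plan.py; python3 plan.py 450 330 220 130
```

```text
t 0.15 pos [151.8 631.6 221.7] rot [-179.9    0.   166.5] q7 -3.0 w 0.0872 F [-0.4  0.5 -0.2]
shift [-9.01  -5.59   0.052] turn 3.65 rows 7.0
```

Emit:
{"op": "drive_tool", "data": {"moves": [-1.2,-0.7,-0.2,0.5,87,-2.4,-1.5,-0.2,1,87,-3.7,-2.3,-0.2,1.5,87,-4.9,-3,-0.2,2,87,-6.1,-3.8,-0.2,2.5,87]}}

```text
time_s: 0.78
tool_pos: [0.3547, 0.4257, 0.2304]
tool_rot: [180.0, -0.0, 141.3]
force: [1.1, -0.4, -0.1]
grip_width: 0.0867
grasp_force: 0.0
```

Emit:
{"op": "drive_tool", "data": {"moves": [-1.3,-0.1,0.0,0.5,87,-2.5,-0.2,0.2,1.0,87,-3.4,-0.4,0.2,1.15,87,-3.4,-0.4,0.2,1.15,87]}}

```text
time_s: 1.27
tool_pos: [0.4525, 0.3263, 0.2223]
tool_rot: [-180.0, 0.1, 129.6]
force: [-0.5, -0.2, -0.6]
grip_width: 0.0869
grasp_force: 0.0
```

Run:
```python
from h import *
o,im,d,c=snap("wrist"); cv2.imwrite("pics/w1.png",im[...,::-1]); np.savez("w1.npz",im=im,d=d); print(o["tool_pos"],o["tool_rot"],o["time_s"],o["joint_velocities"].round(1))
```

```text
[0.45253151 0.32627223 0.22234426] [-1.79972181e+02  8.81442105e-02  1.29596717e+02] 1.275 [-2.1 -0.1 -3.7 -0.2 -2.2  0.  -0.7]
```

View pics/w1.png

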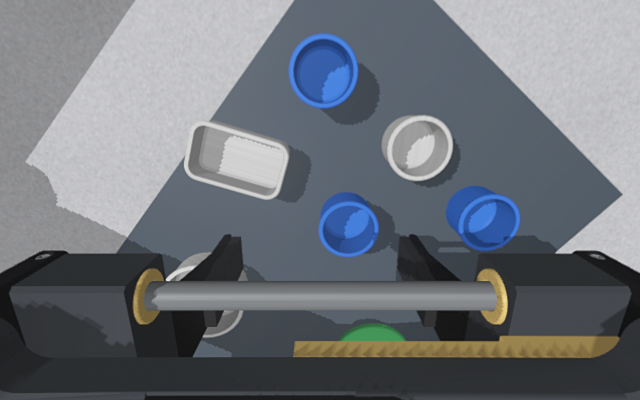

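The wrist view shows the steel small pot at (418,148) and the oblong pot at (237,160). The blue decoys are at (323,70), (349,225) and (482,217). The large pot is hidden by the fingers at (205,295).

```bash
cat > meas.py <<'E'
from h import *
SZ={"small":(64,64,48),"large":(100,100,42),"square":(76,76,45),"oblong":(104,62,38)}
LZ={"small":(72,72),"large":(108,108),"square":(84,84),"oblong":(112,70)}
def measure(o,im,d,c,items,vmax=245,mat=None):
    """items: (kind,'pot'|'lid',x,y guess in mm); casts the outline onto the rim / flange plane"""
    v,u=np.mgrid[0:400,0:640]; r,t=ray(c,np.c_[u.ravel(),v.ravel()]); P=(t+r*d.ravel()[:,None]).reshape(400,640,3)
    hsv=cv2.cvtColor(im,cv2.COLOR_RGB2HSV)
    green=(hsv[...,0]>40)&(hsv[...,0]<85)&(hsv[...,1]>90)
    if mat is None:
        z=P[:vmax,:,2][(P[:vmax,:,2]<.012)&(P[:vmax,:,2]>-.01)&(hsv[:vmax,:,2]<125)]; mat=np.median(z)
    print("mat",round(mat,4))
    for k,typ,x,y in items:
        near=np.hypot(P[...,0]*1e3-x,P[...,1]*1e3-y)<75
        if typ=="pot": h=mat+SZ[k][2]/1e3; m=near&~green&(hsv[...,1]<90)&(abs(P[...,2]-h)<.006)
        else: h=mat+.016; m=near&green&(P[...,2]<mat+.024)
        m[vmax:]=0
        m=cv2.morphologyEx(m.astype(np.uint8),cv2.MORPH_CLOSE,np.ones((3,3)))
        cs=cv2.findContours(m,cv2.RETR_EXTERNAL,cv2.CHAIN_APPROX_NONE)[0]
        if not cs: print(k,typ,"none"); continue
        q=cv2.convexHull(np.vstack([a for a in cs if len(a)>15])).reshape(-1,2)
        full=np.zeros(m.shape,np.uint8); cv2.fillConvexPoly(full,q,1)
        q=cv2.findContours(full,cv2.RETR_EXTERNAL,cv2.CHAIN_APPROX_NONE)[0][0].reshape(-1,2)
        w=(onz(c,q,h)[:,:2]*1e3).astype(np.float32)
        (cx,cy),(a,b),an=cv2.minAreaRect(w)
        if a<b: a,b,an=b,a,an+90       # an = direction of the long side
        area=cv2.moments(w); cen=(area['m10']/area['m00'],area['m01']/area['m00'])
        print(k,typ,"rect c",np.round([cx,cy],1),"size",np.round([a,b],1),"ang",round(an,1),"| centroid",np.round(cen,1),
              "| top z med",np.median(P[...,2][m>0]).round(4),"px",q.mean(0).round())
E
python3 - <<'E'
from meas import *
z=np.load("w1.npz"); o=dict(tool_pos=[0.45253151,0.32627223,0.22234426],tool_rot=[-179.972181,0.0881442,129.596717])
measure(o,z["im"],z["d"],cam("wrist",o),[("small","pot",513,415),("oblong","pot",371,279)])
E
```

```text
mat 0.0024
small pot rect c [512.2 416.5] size [67.2 66.6] ang 133.2 | centroid [512.1 416.1] | top z med 0.0501 px [419. 148.]
oblong pot rect c [371.7 280.7] size [108.6  67.1] ang 22.7 | centroid [371.8 280.7] | top z med 0.0402 px [235. 160.]
```

```bash
python3 plan.py 560 30 220 105
```

```text
t 1.32 pos [450.8 328.7 222.4] rot [-180.    -0.   129.8] q7 3.0 w 0.0872 F [-1.2  0.3  0.4]
shift [-7.484 -2.685  0.06 ] turn 2.48 rows 6.0
```

Emit:
{"op": "drive_tool", "data": {"moves": [-1.5,-0.5,0,0.5,87,-3.0,-1.0,0,1,87,-4.4,-1.6,0,1.5,87,-5.8,-2.1,0,2,87,-7.2,-2.6,0,2.5,87]}}

```text
time_s: 1.95
tool_pos: [0.5557, 0.0429, 0.2227]
tool_rot: [180.0, -0.1, 105.0]
force: [1.0, 0.9, 1.2]
grip_width: 0.0869
grasp_force: 0.0
```

Emit:
{"op": "drive_tool", "data": {"moves": [0,0,0,0,60,0,0,0,0,60]}}

```text
time_s: 2.2
tool_pos: [0.5551, 0.0447, 0.2223]
tool_rot: [-180.0, -0.1, 105.1]
force: [-0.5, 0.5, 0.6]
grip_width: 0.0744
grasp_force: 0.0
```

```bash
python3 - <<'E'
from meas import *
o,im,d,c=snap("wrist"); cv2.imwrite("pics/w2.png",im[...,::-1]); print(o["tool_pos"],o["tool_rot"])
measure(o,im,d,c,[("large","pot",444,109),("large","lid",681,163)])
E
python3 plan.py 681 163 40 105
```

```text
[0.55511019 0.0446501  0.22229562] [-1.79978722e+02 -7.72231087e-02  1.05140165e+02]
mat 0.0025
large pot rect c [441.6 109.4] size [103.1 102.9] ang 147.3 | centroid [441.6 109.2] | top z med 0.0442 px [227.  86.]
large lid rect c [680.  164.3] size [110.1 106.6] ang 15.1 | centroid [680.1 164.3] | top z med 0.0175 px [460.  96.]
t 2.25 pos [555.   45.3 222.3] rot [-1.800e+02 -1.000e-01  1.052e+02] q7 11.0 w 0.0707 F [-0.5  0.7  0.8]
shift [2.005 3.813 4.558] turn 0.02 rows 5.0
```

Emit:
{"op": "drive_tool", "data": {"moves": [0.7,1.3,0.5,0,60,1.4,2.6,1.5,0,60,2.05,3.8,2.5,0,60,2.05,3.8,3.7,0,60,2.05,3.8,4.5,0,60]}}

```text
time_s: 2.88
tool_pos: [0.6785, 0.1661, 0.0379]
tool_rot: [-179.7, -0.1, 105.4]
force: [0.3, -0.6, 0.2]
grip_width: 0.0599
grasp_force: 0.0
```

Emit:
{"op": "drive_tool", "data": {"moves": [0,0,0.46,0,60,0,0,0.46,0,60]}}

```text
time_s: 3.12
tool_pos: [0.6798, 0.1624, 0.023]
tool_rot: [-179.9, -0.0, 105.1]
force: [0.3, 0.2, 0.7]
grip_width: 0.0598
grasp_force: 0.0
```

```bash
python3 plan.py 680.1 164.3 24 105
```

```text
t 3.12 pos [679.8 162.4  23. ] rot [-179.9   -0.   105.1] q7 10.0 w 0.0598 F [0.3 0.2 0.7]
shift [ 0.043  0.02  -0.024] turn 0.01 rows 1.0
```

Emit:
{"op": "drive_tool", "data": {"moves": [0,0,0,0,20,0,0,0,0,20,0,0,0,0,20,0,0,0,0,20,0,0,0,0,20], "squeeze": 25}}

```text
time_s: 3.75
tool_pos: [0.6815, 0.1611, 0.0248]
tool_rot: [179.9, -0.0, 105.0]
force: [-0.8, 0.8, 3.1]
grip_width: 0.0273
grasp_force: 25.0
```

Emit:
{"op": "drive_tool", "data": {"moves": [0,0,-0.5,0,20,0,0,-1.2,0,20,0,0,-2.0,0,20,0,0,-2.0,0,20]}}

```text
time_s: 4.25
tool_pos: [0.6836, 0.1613, 0.1086]
tool_rot: [179.6, -0.0, 105.0]
force: [1.4, -0.1, -1.3]
grip_width: 0.0273
grasp_force: 25.0
```

```bash
python3 plan.py 441.3 107.4 90 105.1
```

```text
t 4.25 pos [683.6 161.3 108.6] rot [179.6  -0.  105. ] q7 9.0 w 0.0273 F [ 1.4 -0.1 -1.3]
shift [ 0.264 -6.202  0.423] turn -0.01 rows 4.0
```

Emit:
{"op": "drive_tool", "data": {"moves": [0,-1.5,0,0,20,0.1,-3.0,0,0,20,0.2,-4.5,0,0,20,0.22,-6.17,0.2,0,20,0.22,-6.17,0.4,0,20]}}

```text
time_s: 4.88
tool_pos: [0.4346, 0.1047, 0.0863]
tool_rot: [-179.7, -0.2, 105.0]
force: [0.8, 0.5, -1.1]
grip_width: 0.0271
grasp_force: 25.0
```

Emit:
{"op": "drive_tool", "data": {"moves": [0,0,0,0,20,0,0,0,0,20]}}

```text
time_s: 5.12
tool_pos: [0.4422, 0.106, 0.0888]
tool_rot: [179.9, 0.0, 105.0]
force: [0.9, -0.4, -1.0]
grip_width: 0.0271
grasp_force: 25.0
```

```bash
python3 plan.py 442.5 105.9 56 105.1
python3 - <<'E'
from h import *
o,im,d,c=snap("wrist"); cv2.imwrite("pics/w3.png",im[...,::-1])
E
```

```text
t 5.12 pos [442.2 106.   88.8] rot [179.9   0.  105. ] q7 -1.0 w 0.0271 F [ 0.9 -0.4 -1. ]
shift [-0.005  0.005  0.819] turn -0.01 rows 1.0
```

View pics/w3.png

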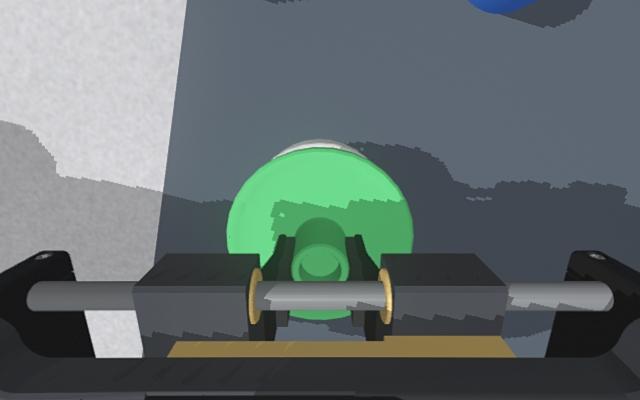

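The lid is level in the fingers, centred at column 320. The pot rim peeks out symmetrically above it at (320,143), so I'll descend.

Emit:
{"op": "drive_tool", "data": {"moves": [0,0,0.3,0,20,0,0,0.5,0,20,0,0,0.7,0,20,0,0,0.8,0,20,0,0,0.85,0,20]}}

```text
time_s: 5.8
tool_pos: [0.4403, 0.1056, 0.0546]
tool_rot: [-179.9, -0.0, 105.0]
force: [-5.9, -1.1, 16.1]
grip_width: 0.0273
grasp_force: 25.0
```

Emit:
{"op": "drive_tool", "data": {"moves": [0,0,0.05,0,20,0,0,0.05,0,20]}}

```text
time_s: 6.05
tool_pos: [0.4403, 0.1056, 0.0545]
tool_rot: [-179.9, -0.1, 105.0]
force: [-8.9, -3.0, 20.9]
grip_width: 0.0273
grasp_force: 25.0
```

The lid seated at z = 54.5 mm, where I expected. Releasing.

Emit:
{"op": "drive_tool", "data": {"moves": [0,0,0,0,60,0,0,0,0,60,0,0,0,0,60]}}

```text
time_s: 6.42
tool_pos: [0.4404, 0.1058, 0.0521]
tool_rot: [180.0, -0.0, 105.0]
force: [0.2, 1.2, -1.3]
grip_width: 0.05
grasp_force: 0.0
```

Emit:
{"op": "drive_tool", "data": {"moves": [0,0,-1.2,0,60,0,0,-2.5,0,60,0.0,0,-3.6,0.5,60,-1.0,0.8,-4,1.5,60,-2.0,1.2,-4,2.5,60]}}

```text
time_s: 7.05
tool_pos: [0.5099, 0.041, 0.2141]
tool_rot: [179.8, -0.1, 79.8]
force: [-1.1, 0.4, -0.3]
grip_width: 0.0605
grasp_force: 0.0
```

```bash
python3 plan.py 550 -215 220 45
```

```text
t 7.05 pos [509.9  41.  214.1] rot [ 1.798e+02 -1.000e-01  7.980e+01] q7 -17.0 w 0.0605 F [-1.1  0.4 -0.3]
shift [-6.12   2.122 -0.151] turn 3.48 rows 5.0
```

Emit:
{"op": "drive_tool", "data": {"moves": [-1.3,0.4,0,0.7,60,-2.6,0.8,0,1.4,60,-3.9,1.3,0,2.1,60,-5.2,1.7,0,2.8,60,-6.2,2.1,0,3.5,60]}}

```text
time_s: 7.68
tool_pos: [0.5468, -0.2205, 0.2121]
tool_rot: [180.0, 0.0, 44.7]
force: [1.7, 0.5, -0.5]
grip_width: 0.0598
grasp_force: 0.0
```

Emit:
{"op": "drive_tool", "data": {"moves": [0,0,0,0,60,0,0,0,0,60]}}

```text
time_s: 7.92
tool_pos: [0.5471, -0.2171, 0.2116]
tool_rot: [-179.9, 0.0, 45.1]
force: [0.3, -0.2, -0.7]
grip_width: 0.0602
grasp_force: 0.0
```

```bash
python3 - <<'E'
from meas import *
o,im,d,c=snap("wrist"); cv2.imwrite("pics/w4.png",im[...,::-1]); print(o["tool_pos"],o["tool_rot"])
measure(o,im,d,c,[("square","pot",664,-152),("oblong","lid",458,-121)])
E
python3 plan.py 480 -400 220 45
```

```text
[ 0.54706179 -0.21707362  0.21158603] [-1.79931513e+02  9.00467027e-03  4.50590416e+01]
mat 0.0025
square pot rect c [ 666.4 -152.6] size [80.8 80.8] ang 168.1 | centroid [ 664.4 -154.2] | top z med 0.0471 px [362.  44.]
oblong lid rect c [ 459.2 -123.4] size [113.4  72.6] ang 125.5 | centroid [ 459.  -123.2] | top z med 0.0177 px [206. 169.]
t 7.97 pos [ 547.3 -216.4  211.7] rot [-179.9   -0.    45.1] q7 -17.0 w 0.0601 F [ 0.7 -0.2 -0.1]
shift [-4.44   2.047 -0.211] turn 0.01 rows 4.0
```

View pics/w4.png

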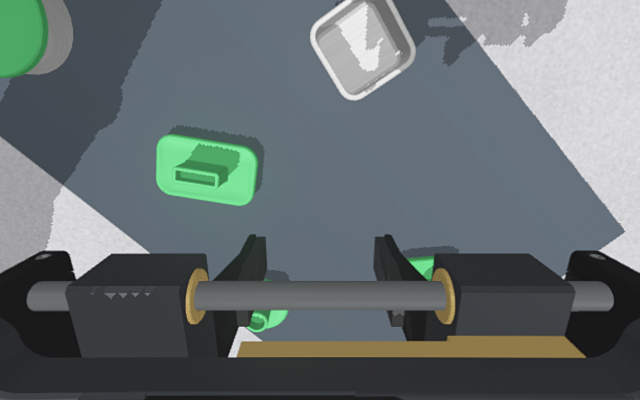

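Oblong lid at (206,169) with angle 125.5°, and square pot at (362,44), slightly cropped at the top edge. I'll take the oblong lid first.

Emit:
{"op": "drive_tool", "data": {"moves": [0,-1.0,0.3,-1,60,0,-2.0,0.6,-2,60,0,-3.0,0.9,-3,60,0.1,-3.2,1.5,-4,60,0.1,-3.2,2,-5,60]}}

```text
time_s: 8.6
tool_pos: [0.4592, -0.1213, 0.1318]
tool_rot: [179.9, -0.1, 95.7]
force: [0.6, -0.2, -0.3]
grip_width: 0.06
grasp_force: 0.0
```

Emit:
{"op": "drive_tool", "data": {"moves": [0,0,0.5,-1,60,0,0,1,-2,60,0,0,1.3,-3.04,60,0,0,1.3,-3.04,60,0,0,1.3,-3.04,60]}}

```text
time_s: 9.22
tool_pos: [0.46, -0.1238, 0.0808]
tool_rot: [179.9, 0.0, 125.3]
force: [0.1, -0.4, 0.2]
grip_width: 0.0599
grasp_force: 0.0
```

```bash
python3 plan.py 459.1 -123.3 24 125.5
```

```text
t 9.22 pos [ 460.  -123.8   80.8] rot [179.9   0.  125.3] q7 51.0 w 0.0599 F [ 0.1 -0.4  0.2]
shift [ 0.023 -0.013  1.419] turn -0.02 rows 1.0
```

Emit:
{"op": "drive_tool", "data": {"moves": [0,0,0.7,0,60,0,0,1.25,0,60,0,0,1.42,0,60,0,0,1.42,0,50,0,0,1.42,0,40]}}

```text
time_s: 9.85
tool_pos: [0.4604, -0.1247, 0.0243]
tool_rot: [179.9, 0.1, 125.4]
force: [0.3, -0.2, 0.3]
grip_width: 0.0471
grasp_force: 0.0
```

Emit:
{"op": "drive_tool", "data": {"moves": [0,0,0,0,10,0,0,0,0,10,0,0,0,0,10,0,0,0,0,10,0,0,0,0,10]}}

```text
time_s: 10.48
tool_pos: [0.4595, -0.1246, 0.0235]
tool_rot: [180.0, -0.0, 125.4]
force: [-1.4, 0.4, 3.4]
grip_width: 0.0176
grasp_force: 25.0
```

Emit:
{"op": "drive_tool", "data": {"moves": [0,0,-0.5,0,10,0,0,-1.5,0,10,0,0,-2.5,0,10]}}

```text
time_s: 10.85
tool_pos: [0.4588, -0.1246, 0.1239]
tool_rot: [-179.9, -0.0, 125.4]
force: [0.4, 1.2, -2.1]
grip_width: 0.0178
grasp_force: 25.0
```

```bash
python3 plan.py 371.7 280.7 120 202.7
```

```text
t 10.85 pos [ 458.8 -124.6  123.9] rot [-179.9   -0.   125.4] q7 48.0 w 0.0178 F [ 0.4  1.2 -2.1]
shift [9.523 4.091 0.098] turn -7.73 rows 8.0
```

Emit:
{"op": "drive_tool", "data": {"moves": [1,0.8,-0.3,-1,10,2,1.6,-0.5,-2,10,3,2.4,-0.5,-3,10,4,3.2,-0.5,-4,10,4.5,3.4,-0.5,-5,10]}}

```text
time_s: 11.48
tool_pos: [0.4656, 0.1043, 0.143]
tool_rot: [180.0, -0.0, 176.0]
force: [-0.5, -0.6, -0.6]
grip_width: 0.0175
grasp_force: 25.0
```

```bash
python3 plan.py 372.9 281.2 110 202.7
```

```text
t 11.47 pos [465.6 104.3 143. ] rot [180.  -0. 176.] q7 70.0 w 0.0175 F [-0.5 -0.6 -0.6]
shift [2.623 4.248 0.825] turn -2.67 rows 4.0
```

Emit:
{"op": "drive_tool", "data": {"moves": [0.65,1.05,0.1,-0.8,10,1.3,2.1,0.2,-1.6,10,2.0,3.2,0.4,-2.4,10,2.62,4.25,0.8,-2.67,10,2.62,4.25,0.8,-2.67,10]}}

```text
time_s: 12.1
tool_pos: [0.372, 0.2815, 0.1098]
tool_rot: [-180.0, -0.2, -157.5]
force: [0.8, -0.8, -1.4]
grip_width: 0.0178
grasp_force: 25.0
```

Emit:
{"op": "drive_tool", "data": {"moves": [0,0,0.5,0,10,0,0,0.6,0,10,0,0,0.6,0,10]}}

```text
time_s: 12.48
tool_pos: [0.3756, 0.278, 0.0873]
tool_rot: [-180.0, -0.0, -158.0]
force: [0.6, -0.4, -0.7]
grip_width: 0.0175
grasp_force: 25.0
```

```bash
python3 plan.py 372.9 281.2 50 202.7
python3 - <<'E'
from h import *
o,im,d,c=snap("wrist"); cv2.imwrite("pics/w5.png",im[...,::-1])
E
```

```text
t 12.47 pos [375.6 278.   87.3] rot [-180.   -0. -158.] q7 73.0 w 0.0175 F [ 0.6 -0.4 -0.7]
shift [0.031 0.099 0.933] turn -0.07 rows 1.0
```

View pics/w5.png

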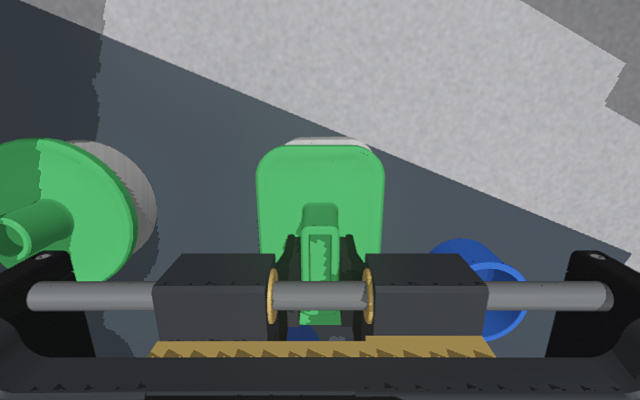

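The oblong lid (centre column 320) sits about 4 mm left of its pot (rim centre near column 330). That agrees with the computed shift, so I'll correct and descend.

Emit:
{"op": "drive_tool", "data": {"moves": [0.03,0.1,0.1,-0.07,10,0.03,0.1,0.4,-0.07,10,0.03,0.1,0.65,-0.07,10,0.03,0.1,0.85,-0.07,10,0.03,0.1,0.95,-0.07,10]}}

```text
time_s: 13.15
tool_pos: [0.3722, 0.2816, 0.0494]
tool_rot: [-180.0, -0.1, -157.2]
force: [-7.7, -5.9, 24.6]
grip_width: 0.0176
grasp_force: 25.0
```

Emit:
{"op": "drive_tool", "data": {"moves": [0,0,0.05,0,10,0,0,0.05,0,10]}}

```text
time_s: 13.4
tool_pos: [0.3723, 0.2816, 0.0494]
tool_rot: [-180.0, -0.1, -157.2]
force: [-7.0, -6.3, 19.4]
grip_width: 0.0179
grasp_force: 25.0
```

Emit:
{"op": "drive_tool", "data": {"moves": [0,0,0,0,60,0,0,0,0,60,0,0,0,0,60]}}

```text
time_s: 13.78
tool_pos: [0.3726, 0.282, 0.0471]
tool_rot: [-180.0, -0.0, -157.2]
force: [-1.1, 0.4, -0.7]
grip_width: 0.0397
grasp_force: 0.0
```

Emit:
{"op": "drive_tool", "data": {"moves": [0,0,-1.2,0,60,0,0,-2.6,0,60,-0.1,-1.3,-3.6,1,60,-0.4,-2.7,-4,2,60,-0.7,-4.1,-4,3,60]}}

```text
time_s: 14.4
tool_pos: [0.4639, 0.1407, 0.2094]
tool_rot: [179.8, 0.2, 172.5]
force: [0.4, 0.6, 0.0]
grip_width: 0.0601
grasp_force: 0.0
```

```bash
python3 plan.py 560 -60 220 120
```

```text
t 14.4 pos [463.9 140.7 209.4] rot [179.8   0.2 172.5] q7 62.0 w 0.0601 F [0.4 0.6 0. ]
shift [-3.037 -4.66  -0.269] turn 5.25 rows 5.0
```

Emit:
{"op": "drive_tool", "data": {"moves": [-0.6,-0.95,-0.1,1,60,-1.2,-1.9,-0.2,2,60,-1.8,-2.8,-0.25,3,60,-2.4,-3.7,-0.25,4,60,-3.0,-4.6,-0.25,5,60]}}

```text
time_s: 15.02
tool_pos: [0.5585, -0.0571, 0.2172]
tool_rot: [180.0, 0.0, 122.5]
force: [0.9, 0.0, 0.3]
grip_width: 0.0599
grasp_force: 0.0
```

```bash
python3 plan.py 480 -420 225 90
```

```text
t 15.03 pos [558.5 -57.1 217.2] rot [180.    0.  122.5] q7 41.0 w 0.0599 F [0.9 0.  0.3]
shift [-6.601 -6.527 -0.196] turn 3.25 rows 6.0
```

Emit:
{"op": "drive_tool", "data": {"moves": [-1.1,-1.1,0,0.6,60,-2.2,-2.2,-0.1,1.2,60,-3.3,-3.3,-0.2,1.8,60,-4.4,-4.4,-0.2,2.4,60,-5.4,-5.3,-0.2,3.0,60]}}

```text
time_s: 15.65
tool_pos: [0.4958, -0.3546, 0.2254]
tool_rot: [180.0, 0.0, 92.6]
force: [0.2, -0.4, 0.0]
grip_width: 0.0599
grasp_force: 0.0
```

Emit:
{"op": "drive_tool", "data": {"moves": [-0.9,-1.4,0,0.2,60,-1.0,-1.6,0,0.2,60,-1.0,-1.6,0,0.2,60]}}

```text
time_s: 16.02
tool_pos: [0.4341, -0.3958, 0.2253]
tool_rot: [180.0, -0.0, 90.7]
force: [0.9, -0.2, 0.3]
grip_width: 0.0597
grasp_force: 0.0
```

```bash
python3 - <<'E'
from meas import *
o,im,d,c=snap("wrist"); cv2.imwrite("pics/w6.png",im[...,::-1]); print(o["tool_pos"],o["tool_rot"])
measure(o,im,d,c,[("square","lid",536,-415),("small","lid",369,-283)])
E
python3 plan.py 536 -415 80 51
```

```text
[ 0.43410974 -0.39575074  0.22529226] [ 1.79960911e+02 -4.01941763e-02  9.06801810e+01]
mat 0.0024
square lid rect c [ 535.2 -415.5] size [85.9 85.8] ang 140.6 | centroid [ 535.6 -415.7] | top z med 0.0176 px [404. 188.]
small lid rect c [ 369.2 -286.2] size [72.1 72. ] ang 89.3 | centroid [ 369.6 -286.1] | top z med 0.0178 px [261.  70.]
t 16.07 pos [ 435.8 -394.4  225.2] rot [ 1.799e+02 -1.000e-01  9.090e+01] q7 52.0 w 0.0602 F [ 0.7  0.2 -0.5]
shift [-0.555  2.494  3.633] turn 3.99 rows 4.0
```

View pics/w6.png

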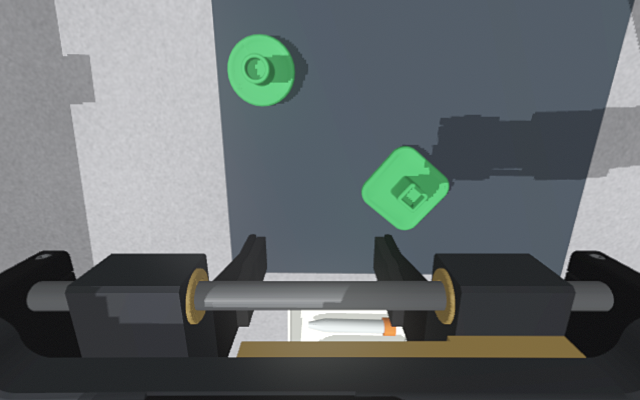

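Square lid at (404,188) and small lid at (261,70). Both sizes match. Next: the square lid.

Emit:
{"op": "drive_tool", "data": {"moves": [-0.1,0.9,0.5,1,60,-0.3,1.8,1.2,2,60,-0.55,2.48,2.2,3,60,-0.55,2.48,3.0,4.03,60,-0.55,2.48,3.6,4.03,60]}}

```text
time_s: 16.7
tool_pos: [0.536, -0.4132, 0.0785]
tool_rot: [-179.8, 0.0, 50.8]
force: [-0.3, -0.4, -0.0]
grip_width: 0.06
grasp_force: 0.0
```

Emit:
{"op": "drive_tool", "data": {"moves": [0,0,0,0,60,0,0,0,0,60,0,0,0,0,60]}}

```text
time_s: 17.08
tool_pos: [0.535, -0.4166, 0.0833]
tool_rot: [179.8, -0.1, 50.5]
force: [0.3, -0.4, 0.4]
grip_width: 0.0599
grasp_force: 0.0
```

```bash
python3 plan.py 535.4 -415.6 24 50.6
```

```text
t 17.07 pos [ 535.  -416.6   83.3] rot [ 1.798e+02 -1.000e-01  5.050e+01] q7 19.0 w 0.0599 F [ 0.3 -0.4  0.4]
shift [ 0.024 -0.013  1.482] turn -0.01 rows 1.0
```

Emit:
{"op": "drive_tool", "data": {"moves": [0,0,0.7,0,60,0,0,1.3,0,60,0,0,1.47,0,60,0,0,1.47,0,50,0,0,1.47,0,40]}}

```text
time_s: 17.7
tool_pos: [0.5347, -0.4167, 0.0235]
tool_rot: [179.9, 0.0, 50.5]
force: [-0.9, 0.5, -0.0]
grip_width: 0.0473
grasp_force: 0.0
```

Emit:
{"op": "drive_tool", "data": {"moves": [0,0,0,0,15,0,0,0,0,15,0,0,0,0,15,0,0,0,0,15]}}

```text
time_s: 18.2
tool_pos: [0.5346, -0.4163, 0.0231]
tool_rot: [179.9, -0.0, 50.5]
force: [0.5, -0.3, 3.2]
grip_width: 0.0259
grasp_force: 25.0
```

Emit:
{"op": "drive_tool", "data": {"moves": [0,0,-0.5,0,15,0,0,-1.5,0,15,0,0,-2.5,0,15]}}

```text
time_s: 18.58
tool_pos: [0.5339, -0.4159, 0.1244]
tool_rot: [-180.0, 0.0, 50.5]
force: [0.4, -0.4, -1.5]
grip_width: 0.0258
grasp_force: 25.0
```

```bash
python3 plan.py 665 -154 130 78
```

```text
t 18.57 pos [ 533.9 -415.9  124.4] rot [-180.     0.    50.5] q7 18.0 w 0.0258 F [ 0.4 -0.4 -1.5]
shift [ 7.137 -1.639 -0.141] turn -2.75 rows 5.0
```

Emit:
{"op": "drive_tool", "data": {"moves": [1.2,-0.1,-0.1,-0.7,15,2.4,-0.3,-0.1,-1.4,15,3.6,-0.5,-0.1,-2.1,15,4.8,-0.7,-0.1,-2.75,15,5.36,-0.73,-0.1,-2.75,15]}}

```text
time_s: 19.2
tool_pos: [0.65, -0.2281, 0.1272]
tool_rot: [180.0, -0.1, 78.2]
force: [0.4, 0.4, -1.0]
grip_width: 0.0258
grasp_force: 25.0
```

Emit:
{"op": "drive_tool", "data": {"moves": [0,0,0,0,15,0,0,0,0,15,0,0,0,0,15]}}

```text
time_s: 19.58
tool_pos: [0.6466, -0.235, 0.1269]
tool_rot: [-180.0, 0.1, 77.7]
force: [0.1, 0.5, -1.2]
grip_width: 0.0263
grasp_force: 25.0
```

```bash
python3 - <<'E'
from meas import *
o,im,d,c=snap("wrist"); cv2.imwrite("pics/w7.png",im[...,::-1]); print(o["tool_pos"],o["tool_rot"])
measure(o,im,d,c,[("square","pot",665,-153)])
E
python3 plan.py 665 -153 100 78
```

```text
[ 0.64655299 -0.23502918  0.12685113] [-1.79991489e+02  6.99770033e-02  7.77267478e+01]
mat 0.0026
square pot rect c [ 666.8 -152.9] size [80.5 78.9] ang 167.7 | centroid [ 666.8 -153. ] | top z med 0.0473 px [323.  91.]
t 19.62 pos [ 646.8 -234.5  126.8] rot [-180.     0.    77.8] q7 24.0 w 0.0256 F [-1.1 -1.1 -1.7]
shift [2.089 0.012 0.668] turn -0.02 rows 2.0
```

View pics/w7.png

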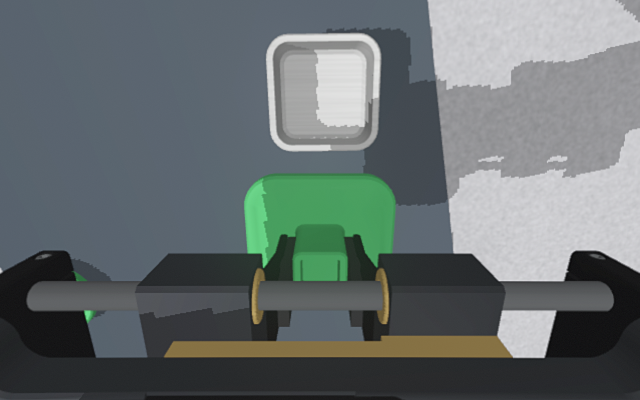

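The pot is centred at (323,91) and square to the lid, with both sides parallel. Moving over it.

Emit:
{"op": "drive_tool", "data": {"moves": [1.0,0.03,0,0,15,2.07,0.06,0.1,0,15,2.07,0.06,0.6,0,15,2.07,0.06,0.9,0,15,2.07,0.06,0.9,0,15]}}

```text
time_s: 20.25
tool_pos: [0.666, -0.1536, 0.0894]
tool_rot: [-179.9, 0.1, 77.8]
force: [-0.5, -0.1, -0.6]
grip_width: 0.0257
grasp_force: 25.0
```

Emit:
{"op": "drive_tool", "data": {"moves": [0,0,0,0,15,0,0,0,0,15]}}

```text
time_s: 20.5
tool_pos: [0.6679, -0.1526, 0.0914]
tool_rot: [179.9, 0.0, 77.9]
force: [-0.1, 0.6, -2.3]
grip_width: 0.0257
grasp_force: 25.0
```

```bash
python3 plan.py 666.6 -154 56 77.7
```

```text
t 20.5 pos [ 667.9 -152.6   91.4] rot [179.9   0.   77.9] q7 18.0 w 0.0257 F [-0.1  0.6 -2.3]
shift [-0.042 -0.026  0.884] turn 0.02 rows 1.0
```

Emit:
{"op": "drive_tool", "data": {"moves": [-0.04,-0.03,0.2,0,15,-0.04,-0.03,0.5,0,15,-0.04,-0.03,0.7,0,15,-0.04,-0.03,0.85,0,15,-0.04,-0.03,0.92,0,15]}}

```text
time_s: 21.12
tool_pos: [0.6658, -0.1526, 0.0558]
tool_rot: [-179.9, -0.1, 78.0]
force: [-9.7, 3.6, 24.2]
grip_width: 0.0258
grasp_force: 25.0
```

Emit:
{"op": "drive_tool", "data": {"moves": [0,0,0.05,0,15,0,0,0.05,0,15]}}

```text
time_s: 21.38
tool_pos: [0.6659, -0.1526, 0.0559]
tool_rot: [-180.0, -0.1, 78.0]
force: [-10.2, 3.8, 22.3]
grip_width: 0.0258
grasp_force: 25.0
```

Emit:
{"op": "drive_tool", "data": {"moves": [0,0,0,0,60,0,0,0,0,60,0,0,0,0,60]}}

```text
time_s: 21.75
tool_pos: [0.6659, -0.1528, 0.0516]
tool_rot: [-180.0, 0.0, 78.0]
force: [-2.1, 0.4, 3.4]
grip_width: 0.0482
grasp_force: 1.6
```

Emit:
{"op": "drive_tool", "data": {"moves": [0,0,-1.2,0,60,0,0,-2.2,0,60,-0.8,-1.1,-2.2,0,60,-1.6,-2.2,-2.2,0,60,-2.4,-3.3,-2.2,0,60]}}

```text
time_s: 22.38
tool_pos: [0.5156, -0.2201, 0.1394]
tool_rot: [-180.0, 0.0, 78.0]
force: [-0.3, -0.7, 1.0]
grip_width: 0.0599
grasp_force: 0.0
```

Emit:
{"op": "drive_tool", "data": {"moves": [-0.8,-1.1,0,0,60,-1.6,-2.2,0.5,0,60,-2.41,-3.25,1,0,60,-2.41,-3.25,1.5,0,60,-2.41,-3.25,1.5,0,60]}}

```text
time_s: 23.0
tool_pos: [0.3685, -0.2861, 0.0788]
tool_rot: [-179.9, -0.0, 77.9]
force: [-0.3, 0.0, 0.3]
grip_width: 0.06
grasp_force: 0.0
```

Emit:
{"op": "drive_tool", "data": {"moves": [0,0,0,0,60,0,0,0,0,60]}}

```text
time_s: 23.25
tool_pos: [0.3709, -0.2867, 0.0804]
tool_rot: [179.9, 0.1, 78.1]
force: [-0.1, -0.6, 0.6]
grip_width: 0.0603
grasp_force: 0.0
```

```bash
python3 plan.py 369.4 -286.1 24 78
```

```text
t 23.25 pos [ 370.9 -286.7   80.4] rot [1.799e+02 1.000e-01 7.810e+01] q7 28.0 w 0.0603 F [-0.1 -0.6  0.6]
shift [ 0.008 -0.041  1.41 ] turn 0.01 rows 1.0
```

Emit:
{"op": "drive_tool", "data": {"moves": [0.01,-0.03,0.7,0,60,0.01,-0.03,1.25,0,60,0.01,-0.03,1.41,0,60,0.01,-0.03,1.41,0,50,0.01,-0.03,1.41,0,40]}}

```text
time_s: 23.88
tool_pos: [0.3696, -0.2863, 0.0242]
tool_rot: [179.9, 0.0, 78.0]
force: [-0.2, -0.6, 0.1]
grip_width: 0.0475
grasp_force: 0.0
```

Emit:
{"op": "drive_tool", "data": {"moves": [0,0,0,0,15,0,0,0,0,15,0,0,0,0,15,0,0,0,0,15]}}

```text
time_s: 24.38
tool_pos: [0.3692, -0.2859, 0.0237]
tool_rot: [180.0, -0.0, 78.0]
force: [0.0, 1.3, 5.4]
grip_width: 0.0273
grasp_force: 25.0
```

Emit:
{"op": "drive_tool", "data": {"moves": [0,0,-0.5,0,15,0,0,-1.5,0,15,0,0,-3,0,15,0,0,-3,0,15]}}

```text
time_s: 24.88
tool_pos: [0.372, -0.2873, 0.1474]
tool_rot: [179.3, -0.3, 78.0]
force: [0.3, 0.5, -1.4]
grip_width: 0.0275
grasp_force: 25.0
```

```bash
python3 plan.py 540 30 145 100
```

```text
t 24.88 pos [ 372.  -287.3  147.4] rot [179.3  -0.3  78. ] q7 17.0 w 0.0275 F [ 0.3  0.5 -1.4]
shift [8.631 2.46  0.141] turn -2.2 rows 6.0
```

Emit:
{"op": "drive_tool", "data": {"moves": [1.4,0.4,0,-0.5,15,2.9,0.8,0,-1,15,4.3,1.2,0,-1.5,15,5.7,1.6,0,-2,15,7.1,2.0,0,-2.5,15]}}

```text
time_s: 25.5
tool_pos: [0.5059, -0.0231, 0.1415]
tool_rot: [-179.9, 0.0, 103.2]
force: [0.0, -0.8, -1.0]
grip_width: 0.0273
grasp_force: 25.0
```

```bash
python3 plan.py 530 330 140 130
```

```text
t 25.5 pos [505.9 -23.1 141.5] rot [-179.9    0.   103.2] q7 17.0 w 0.0273 F [ 0.  -0.8 -1. ]
shift [8.459 2.595 0.029] turn -2.68 rows 6.0
```

Emit:
{"op": "drive_tool", "data": {"moves": [1.4,0.4,0,-0.5,15,2.8,0.8,0,-1,15,4.2,1.2,0,-1.5,15,5.6,1.7,0,-2,15,7.0,2.1,0,-2.5,15]}}

```text
time_s: 26.12
tool_pos: [0.5243, 0.2683, 0.1407]
tool_rot: [-179.8, 0.0, 128.1]
force: [0.6, -1.0, -0.9]
grip_width: 0.0274
grasp_force: 25.0
```

```bash
python3 plan.py 512.1 416.2 110 130
```

```text
t 26.12 pos [524.3 268.3 140.7] rot [-179.8    0.   128.1] q7 17.0 w 0.0274 F [ 0.6 -1.  -0.9]
shift [3.097 2.046 0.759] turn -0.19 rows 3.0
```

Emit:
{"op": "drive_tool", "data": {"moves": [1.0,0.65,0,0,15,2.0,1.3,0.1,0,15,3.05,2.03,0.3,0,15,3.05,2.03,0.75,0,15,3.05,2.03,1.0,0,15]}}

```text
time_s: 26.75
tool_pos: [0.513, 0.4111, 0.0995]
tool_rot: [-179.7, 0.1, 128.0]
force: [0.5, -1.0, -0.7]
grip_width: 0.0273
grasp_force: 25.0
```

Emit:
{"op": "drive_tool", "data": {"moves": [0,0,0,0,15,0,0,0,0,15,0,0,0,0,15]}}

```text
time_s: 27.12
tool_pos: [0.5147, 0.4127, 0.1044]
tool_rot: [179.9, -0.0, 127.9]
force: [0.3, 0.2, -0.5]
grip_width: 0.0278
grasp_force: 25.0
```

```bash
python3 plan.py 512.1 416.2 59 128
python3 - <<'E'
from h import *
o,im,d,c=snap("wrist"); cv2.imwrite("pics/w8.png",im[...,::-1])
E
```

```text
t 27.12 pos [514.7 412.7 104.4] rot [179.9  -0.  127.9] q7 8.0 w 0.0278 F [ 0.3  0.2 -0.5]
shift [1.070e-01 1.000e-03 1.134e+00] turn -0.01 rows 1.0
```

View pics/w8.png

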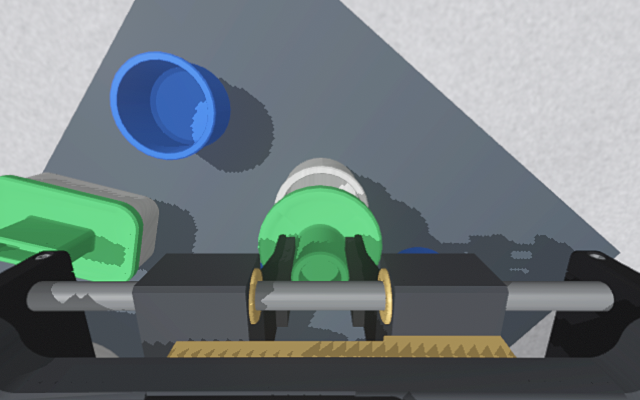

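The steel pot rim at (322,185) is symmetric behind the held lid, and a blue decoy is well clear at (168,105). Descending with a 4 mm correction.

Emit:
{"op": "drive_tool", "data": {"moves": [0.1,0,0.3,0,15,0.1,0,0.65,0,15,0.1,0,0.9,0,15,0.1,0,1.08,0,15,0.1,0,1.16,0,15]}}

```text
time_s: 27.8
tool_pos: [0.5111, 0.4159, 0.0594]
tool_rot: [-179.9, -0.1, 128.0]
force: [-9.0, -6.1, 27.9]
grip_width: 0.0279
grasp_force: 25.0
```

Emit:
{"op": "drive_tool", "data": {"moves": [0,0,0.05,0,15,0,0,0.05,0,15]}}

```text
time_s: 28.05
tool_pos: [0.5112, 0.416, 0.0595]
tool_rot: [-179.9, -0.1, 128.0]
force: [-9.9, -6.5, 24.3]
grip_width: 0.0277
grasp_force: 25.0
```

Emit:
{"op": "drive_tool", "data": {"moves": [0,0,0,0,60,0,0,0,0,60,0,0,0,0,60]}}

```text
time_s: 28.42
tool_pos: [0.5113, 0.4161, 0.0546]
tool_rot: [-180.0, 0.0, 128.0]
force: [-0.3, -1.0, 1.6]
grip_width: 0.0496
grasp_force: 0.9
```

Emit:
{"op": "drive_tool", "data": {"moves": [0,0,-1.2,0,60,0,0,-2.4,0,60,-0.5,-0.5,-3.6,0,60,-1.5,-1,-4.5,0,60,-2.5,-1.5,-4.5,0,60]}}

```text
time_s: 29.05
tool_pos: [0.5277, 0.3001, 0.2383]
tool_rot: [179.6, 0.0, 128.0]
force: [0.2, -0.3, -0.9]
grip_width: 0.06
grasp_force: 0.0
```

Emit:
{"op": "drive_tool", "data": {"moves": [-1.3,0,0,0,60,-1.5,0,0,0,60,-1.5,0,0,0,60]}}

```text
time_s: 29.42
tool_pos: [0.5628, 0.2529, 0.2345]
tool_rot: [-180.0, -0.0, 127.9]
force: [-0.2, 0.7, -0.8]
grip_width: 0.06
grasp_force: 0.0
```

```bash
cat > chk.py <<'E'
from meas import *
import sys
for n in sys.argv[1:]:
    o,im,d,c=snap(n); cv2.imwrite(f"pics/end_{n}.png",im[...,::-1]); print(n,o["time_s"])
    v,u=np.mgrid[0:400,0:640]; r,t=ray(c,np.c_[u.ravel(),v.ravel()]); P=(t+r*d.ravel()[:,None]).reshape(400,640,3)
    hsv=cv2.cvtColor(im,cv2.COLOR_RGB2HSV); g=(hsv[...,0]>40)&(hsv[...,0]<85)&(hsv[...,1]>90)
    for k,x,y in(("small",512.1,416.2),("oblong",371.7,280.7),("large",441.6,109.3),("square",666.8,-153)):
        ft=.0025+SZ[k][2]/1e3+.004
        m=g&(np.hypot(P[...,0]*1e3-x,P[...,1]*1e3-y)<60)&(abs(P[...,2]-ft)<.012)
        if m.sum()<60: print(k,"hidden",m.sum()); continue
        A=np.c_[P[m][:,:2],np.ones(m.sum())]; z=P[m][:,2]; keep=abs(z-np.median(z))<.006
        co=np.linalg.lstsq(A[keep],z[keep],rcond=None)[0]
        q=cv2.convexHull(np.argwhere(m)[:,::-1].astype(np.int32)).reshape(-1,2); w=(onz(c,q,ft)[:,:2]*1e3).astype(np.float32)
        (cx,cy),s,an=cv2.minAreaRect(w)
        print(k,"n",m.sum(),"flange z",np.median(z).round(4),"want",round(ft,4),"tilt deg",np.degrees(np.hypot(*co[:2])).round(1),"c",np.round([cx,cy],1),np.round(s,1),round(an,1))
E
python3 chk.py wrist top
```

```text
wrist 29.425
small n 2708 flange z 0.0536 want 0.0545 tilt deg 0.8 c [519.7 405.5] [72.1 46.3] 37.8
oblong n 6638 flange z 0.0436 want 0.0445 tilt deg 0.3 c [371.6 281.3] [112.4  70.3] 22.9
large n 5901 flange z 0.0477 want 0.0485 tilt deg 0.3 c [440.2 111. ] [109.3 106.6] 80.6
square hidden 0
top 29.475
small hidden 0
oblong n 342 flange z 0.0442 want 0.0445 tilt deg 0.1 c [374.2 270. ] [110.4  49.1] 18.4
large n 696 flange z 0.048 want 0.0485 tilt deg 0.1 c [437.3 108.8] [104.1 103.7] 89.3
square n 497 flange z 0.0503 want 0.0515 tilt deg 0.7 c [ 663.9 -151.2] [83.8 84. ] 77.7
```

View pics/end_wrist.png

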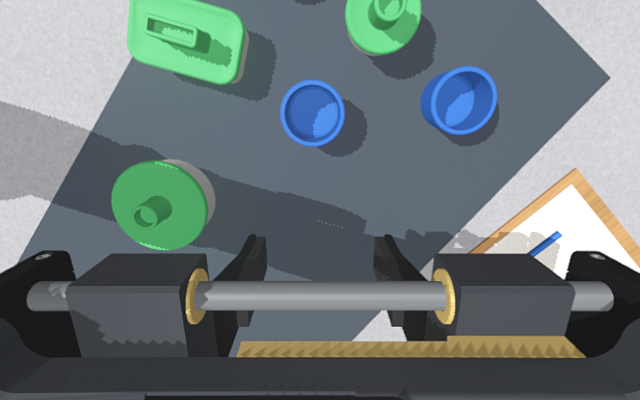

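The picture shows the large (160,205), oblong (187,40) and small (383,15) lids level on their pots, with the blue pots untouched. All four flanges are within about 1 mm of home height and tilt under 1°. The robot is clear, so I'm handing in.

```bash
python3 -c "
from cell import env
print(env.sign_off())"
```

```text
the job is handed in; nothing more can be done
None
```

All four pots are closed with their matching lids, each level (under 1° of tilt) and within about 1 mm of home height; I touched none of the blue pots, the bottle or the tray, and handed in at about 29.5 s.

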